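# Weigh the cheese offcuts in one steady stack

## Robot

A 6-joint arm with a two-finger parallel gripper is mounted at the origin on a cart in front of the work surface, level with it; the furniture and walls round the work are solid. World frame = base frame: x ahead of the robot, y to its left, z up, the work surface at z = 0. Lengths are in mm, angles in rad, forces in N, time in s.
With the tool pointing down it reaches from about 350 to 775 mm from the base axis. Payload 7.3 kg.
Tool frame: the origin (TCP) lies at the very end of the fingers, on their centre line; the grasp point (between the pads) lies 19 mm behind it; z points along the fingers, y is the line along which they close (so a half turn about z gives the same grasp; the last joint's range is limited). The gripper opens to 92 mm and grips with 3 to 60 N. Pads are 19 mm wide; open, the fingers measure 130 mm over their backs; the gripper's body (75 mm by 190 mm) begins 47 mm behind the grasp point.
Start: joints at [-1.302, 0.342, 1.524, -0, 1.275, -0.146], TCP at [211.602, -480.489, 226.741] pointing down, gripper open.
Joint ranges: [-2.53, 2.53], [-0.77, 2.02], [0.04, 2.7], [-1, 4.14], [0.28, 2.66], [-3.11, 3.11]. Speed limits (rad/s): [2.57, 2.57, 3.14, 3.14, 3.14, 3.14].

## Interface

Orientations are given as [roll, pitch, yaw] about the fixed x, y, z axes, in that order (R = Rz(yaw) Ry(pitch) Rx(roll)).
In Python, from plant import bot gives the robot as it stands.
- The arm moves only by the tool apply_moves, never from a script. Its argument "motion" is text: rows parted by semicolons, each of 4 numbers parted by spaces: the shift along the tool's x, y, z in m, then the turn about the tool's z in degrees. A call has 1 to 8 rows; each row shifts and turns the commanded pose from where the row before left it, along the tool's axes as they then stand; what a row does not reach is not made up. A row lasts 1/8 s, in which the tool goes at most 62.5 mm and 10.7 degrees, less where a joint would pass 70% of its speed; a pose out of reach is approached as far as the arm can. A call with a gripper value outside its range is refused whole. "fingers" is the opening, from -1 (shut) to 1 (fully open), set as the call begins (left out, the last holds). The fingers move at their own pace and stop on an object; the grip force is fixed at half the most. Time passes only in rows, so rows that do not move let the fingers close. It gives the time, the measured TCP pose, the force, the opening and the grip force at its end, in the units of the state.
- bot.get_obs(): the state, without advancing time (a new reading comes with each control period).
- bot.capture(name): name is "scene" or "top"; returns a dict with "img" (420x560x3 uint8, blue, green, red), "range_z" (420x560 float32, mm along the optical axis (not along the pixel's ray), 0 where there is no reading), "fx", "fy", "cx", "cy" (pixels), "world_from_camera" (4x4, takes a point from camera to world coordinates). Camera axes: x right, y down, z forward; pixel columns grow to the right and rows downward; lengths in mm; the calibration is good to about 2 mm. A picture is of the moment at which its call begins.
- bot.close_job(): hands the job in; it is judged then, once.
Trained networks look in a picture, given as the dict that the camera call returned (one of the last four; its "shot" number tells which), for a name from the list of things; names that differ only in an ending like _2 or _b are one class to them, and where a whole thing is asked for, a point or a joint stands for the part that bears it (a point fixed in the world has none). Each returns a list of dicts, best first, with "p" (0 to 1); they miss things now and then, are a little off and sometimes report something else, mostly with a low value. They report only what shows in the picture. A call takes as long as a camera call.
- bot.cut_out(picture, thing): "pixels" (420x560 bool, what is visible of it) and "point" ([column, row] in pixels, amid what is visible of it).
The state is a dict: "time": time; "joint_positions": joint angles; "dq": joint speeds; "tau": joint torques, N m; "tool_pos": TCP position; "tcp_rot": TCP orientation; "contact_force": force on the tool from outside, world axes, zero at the start; "moment": the same for the moment, N m; "grip_width": finger opening in mm; "finger_force": force on a finger pad.
Only numpy, scipy, OpenCV 4.12 (cv2) and the standard library are available. Lean on these libraries where they do the work, as an engineer would, in place of code of your own. Each camera call takes 0.05 s, during which the arm holds its last target. There are 200 camera calls.

## Task

Weigh the hard cheese offcuts together: switch the kitchen scale on with its round key, then press the square key to zero it while the pan is still empty, and stack all the offcuts one on top of another in the middle of the small pan, so turned and ordered that the stack stands steady by itself and every piece lies nearly level. Then press the long bar key to store the weight and finally the round key again to switch off, leaving the stack standing. Press each key fully down, one at a time, and leave the jam jar and the candle alone.

Things in the scene. Friction and masses are not known exactly. Their poses are not given: they have to be found in the camera images.
- wedge_a: Loose wedge of pale-yellow hard cheese, 0.2 kg, 110 mm long (x), 60 mm wide (y; long sides parallel, upright: grip there), corners broken off. Flat underside; flat top sloping 0.131 rad (7.5 degrees) along x: 29 mm thick at the thin end (-x), 36 mm mid-length, 43 mm at the thick end (+x). Origin: centre of the underside; z to the top, upright at the start. May be absent.
- wedge_b: Loose wedge of pale-yellow hard cheese, 0.2 kg, 104 mm long (x), 56 mm wide (y; long sides parallel, upright: grip there), corners broken off. Flat underside; flat top sloping 0.131 rad (7.5 degrees) along x: 27 mm thick at the thin end (-x), 34 mm mid-length, 41 mm at the thick end (+x). Origin: centre of the underside; z to the top, upright at the start. May be absent.
- wedge_c: Loose wedge of pale-yellow hard cheese, 0.2 kg, 98 mm long (x), 58 mm wide (y; long sides parallel, upright: grip there), corners broken off. Flat underside; flat top sloping 0.131 rad (7.5 degrees) along x: 26 mm thick at the thin end (-x), 32 mm mid-length, 38 mm at the thick end (+x). Origin: centre of the underside; z to the top, upright at the start. May be absent.
- wedge_d: Loose wedge of pale-yellow hard cheese, 0.2 kg, 92 mm long (x), 54 mm wide (y; long sides parallel, upright: grip there), corners broken off. Flat underside; flat top sloping 0.131 rad (7.5 degrees) along x: 24 mm thick at the thin end (-x), 30 mm mid-length, 36 mm at the thick end (+x). Origin: centre of the underside; z to the top, upright at the start. May be absent.
- heel: Loose end piece (heel) of the same cheese, 100 mm long (x), 56 mm wide (y, parallel upright sides, 22 mm high), 36 mm high, about 0.18 kg. Flat underside, top vaulted like a loaf along x, so that nothing rests steadily on it. Origin: centre of the underside, z up. May be absent.
- scale: Grey metal kitchen scale, fixed on the table; housing x -75 to 75 mm, y -225 to 75 mm, top 24 mm above the table. Round pan at the +y end (robot's left); at the -y end a black panel with three keys in a row along x: round nearest the robot, square in the middle, bar farthest. Origin: on the table under the pan's centre; z up.
- pan (a point): Centre of the upper face of the scale's flat round pan, 110 mm across, 6 mm thick, 40 mm above the table; it is rigid and has no rim.
- key_round (a joint): Travel of the round key, 28 mm across, nearest the robot, switches the scale on and off: 0 up, 0.006 m fully down. A spring (1.4 N at the top, 4.1 N at the bottom) returns it; it does not latch.
- key_round_top (a point): Centre of the top of the round key, on the cap that moves down; when up it is 33 mm above the table and 8 mm above the panel, at (-45, -165) mm in the scale's x, y; the keys are 45 mm apart.
- key_square (a joint): Travel of the square key, 26 mm, the middle one, sets the scale to zero: 0 up, 0.006 m fully down. A spring (1.4 N at the top, 4.1 N at the bottom) returns it; it does not latch.
- key_square_top (a point): Centre of the top of the square key, on the cap that moves down; when up it is 33 mm above the table and 8 mm above the panel, at (0, -165) mm in the scale's x, y; the keys are 45 mm apart.
- key_bar (a joint): Travel of the bar key, 20 mm (x) by 50 mm (y), the farthest, stores the weight: 0 up, 0.006 m fully down. A spring (1.4 N at the top, 4.1 N at the bottom) returns it; it does not latch.
- key_bar_top (a point): Centre of the top of the bar key, on the cap that moves down; when up it is 33 mm above the table and 8 mm above the panel, at (45, -165) mm in the scale's x, y; the keys are 45 mm apart.
- jam_jar: Bystander: jar of red jam with a white lid, 66 mm across, 90 mm high. Origin: centre of its underside. Leave it alone.
- candle: Bystander: cream-coloured pillar candle, 61 mm across, 131 mm high. Origin: centre of its underside. Leave it alone.

How it is judged (in metres and radians):
On the way, in this order (a step that is already met when the one before it is completed fails the run):
1. the round key is pressed (scale on), the pan empty (value of joint key_round above 0.0045 m and value of joint each of key_square, key_bar below 0.002 m and horizontal distance between each of wedge_a, wedge_b, wedge_c, wedge_d, heel and pan above 0.1 m), for 0.05 s.
2. the square key is pressed (zero) while the pan is empty (value of joint key_square above 0.0045 m and value of joint each of key_round, key_bar below 0.002 m and horizontal distance between each of wedge_a, wedge_b, wedge_c, wedge_d, heel and pan above 0.1 m), for 0.05 s.
3. all offcuts stand stacked on the pan, let go and at rest, the keys up (horizontal distance between each of wedge_a, wedge_b, wedge_c, wedge_d, heel and pan below 0.032 m and height (world z) of each of wedge_a, wedge_b, wedge_c, wedge_d, heel above 0.035 m and angle between the z axis of each of wedge_a, wedge_b, wedge_c, wedge_d, heel and the z axis of scale, either way round below 0.2 rad and linear speed of each of wedge_a, wedge_b, wedge_c, wedge_d, heel below 0.02 m/s and angular speed of each of wedge_a, wedge_b, wedge_c, wedge_d, heel below 0.2 rad/s and contact force between each of wedge_a, wedge_b, wedge_c, wedge_d, heel and the fingers below 0.05 N and value of joint each of key_round, key_square, key_bar below 0.002 m), for 0.5 s.
4. the bar key is pressed (store) with the stack standing (value of joint key_bar above 0.0045 m and value of joint each of key_round, key_square below 0.002 m and horizontal distance between each of wedge_a, wedge_b, wedge_c, wedge_d, heel and pan below 0.032 m and height (world z) of each of wedge_a, wedge_b, wedge_c, wedge_d, heel above 0.035 m and angle between the z axis of each of wedge_a, wedge_b, wedge_c, wedge_d, heel and the z axis of scale, either way round below 0.2 rad and linear speed of each of wedge_a, wedge_b, wedge_c, wedge_d, heel below 0.02 m/s and angular speed of each of wedge_a, wedge_b, wedge_c, wedge_d, heel below 0.2 rad/s), for 0.05 s.
5. the round key is pressed again (scale off) with the stack standing (value of joint key_round above 0.0045 m and value of joint each of key_square, key_bar below 0.002 m and horizontal distance between each of wedge_a, wedge_b, wedge_c, wedge_d, heel and pan below 0.032 m and height (world z) of each of wedge_a, wedge_b, wedge_c, wedge_d, heel above 0.035 m and angle between the z axis of each of wedge_a, wedge_b, wedge_c, wedge_d, heel and the z axis of scale, either way round below 0.2 rad and linear speed of each of wedge_a, wedge_b, wedge_c, wedge_d, heel below 0.02 m/s and angular speed of each of wedge_a, wedge_b, wedge_c, wedge_d, heel below 0.2 rad/s), for 0.05 s.
At the end, for the whole second after the job is handed in: Every offcut present lies on the pan's stack, the centre of its underside within 32 mm of the pan's axis horizontally and above 35 mm height, tilted less than 0.2 rad (11 degrees) either way up, released and at rest; all keys are up again (all of step 3); the robot touches nothing.
It fails at once if two keys are down at the same time (value of joint each of key_round, key_square above 0.003 m or value of joint each of key_round, key_bar above 0.003 m or value of joint each of key_square, key_bar above 0.003 m).
It fails at once if the jam jar or the candle is moved more than 3 cm or tipped (distance of any of jam_jar, candle from where it was at the start of the episode above 0.03 m or angle between any of jam_jar, candle's own z axis and vertical above 0.5 rad).
Of wedge_a, wedge_b, wedge_c, wedge_d, heel only 3 to 4 are there at a start; the rules pass over those that are not, and their reading is None.
At some moment in a run one of wedge_a, wedge_b, wedge_c, wedge_d, heel may be knocked a few centimetres aside while the robot is not near it.
Once in a run the grip may slacken for a moment while it holds something.
It also fails if it takes over 210 s, if anything falls off the work surface, if the arm or the gripper's body presses on something with over 40 N, if the wrist force passes 120 N, or if a joint passes its speed limit or range.

## Working session

There is one attempt and no reset: what is moved stays moved. The work goes in short steps, Python scripts to look and compute and a tool call to move; the robot and the scene stay as the last step left them, time stands still between calls to the robot, and variables do not carry over. Pictures are saved under pics/ and viewed, at most 14 in all, crops included, and the job is handed in when it is done.

Besides the shell and the picture viewer there is one more tool, called as a command line: name --argument value ..., lists and objects as JSON in quotes. apply_moves: Moves the arm, as the interface text tells. Its arguments: {"type":"object","properties":{"motion":{"type":"string"},"fingers":{"type":"number"}},"required":["motion"]}

```bash
mkdir -p pics; ls
python3 - <<'E'
from plant import bot
import cv2,numpy as np
o=bot.get_obs(); print({k:np.round(v,3) for k,v in o.items()})
for n in("top","scene"):
    c=bot.capture(n); cv2.imwrite(f"pics/{n}0.png",c["img"]); print(n,np.round(c["world_from_camera"],3).tolist(),c["fx"],c["cx"],c["cy"])
    for t in["wedge_a","heel","scale","jam_jar","candle","key_round","key_square","key_bar"]:
        for r in bot.cut_out(c,t):
            m=r["pixels"]&(c["range_z"]>0); v,u=np.nonzero(m)
            if len(v)<5: continue
            z=c["range_z"][v,u]; P=np.c_[(u-c["cx"])/c["fx"]*z,(v-c["cy"])/c["fy"]*z,z,np.ones(len(z))]@c["world_from_camera"].T
            print(t,round(r["p"],2),np.round(r["point"]),len(v),"med",np.round(np.median(P,0)[:3]),"zmax",round(np.percentile(P[:,2],95)))
E
```

```text
pics
{'time': np.float64(0.0), 'joint_positions': array([-1.302,  0.343,  1.525, -0.   ,  1.275, -0.146]), 'dq': array([-0.001,  0.001, -0.001, -0.   ,  0.001, -0.   ]), 'tau': array([  0.   , -43.125, -24.422,   0.072,   0.056,  -0.   ]), 'tool_pos': array([ 211.488, -480.075,  226.045]), 'tcp_rot': array([-3.14 , -0.   ,  0.415]), 'contact_force': array([-0.035,  0.389, -0.49 ]), 'moment': array([0.05 , 0.012, 0.066]), 'finger_force': np.float64(0.0), 'grip_width': np.float64(92.086)}
top [[-0.004, -0.997, 0.079, 514.019], [-1.0, 0.003, -0.022, -17.598], [0.022, -0.079, -0.997, 1137.599], [0.0, 0.0, 0.0, 1.0]] 457.82733003451125 271.82172464050944 212.11870312607158
wedge_a 0.89 [354. 276.] 1012 med [ 448. -239.   30.] zmax 37
wedge_a 0.87 [291. 222.] 778 med [572. -91.  28.] zmax 35
wedge_a 0.72 [352. 227.] 1098 med [ 572. -234.   34.] zmax 42
wedge_a 0.56 [412. 216.] 1089 med [ 590. -381.   32.] zmax 40
wedge_a 0.26 [235. 139.] 743 med [765.  42.  88.] zmax 92
scale 0.87 [160. 256.] 7813 med [499. 225.  23.] zmax 39
jam_jar 0.87 [237. 142.] 771 med [765.  41.  88.] zmax 92
candle
[... 246 characters left out ...]
0.488, 0.501, -131.043], [-0.699, 0.502, -0.509, 698.943], [-0.003, -0.714, -0.7, 1100.078], [0.0, 0.0, 0.0, 1.0]] 487.9991074490082 280.4052427102082 207.5635442032701
wedge_a 0.83 [300. 221.] 495 med [564. -87.  28.] zmax 36
wedge_a 0.79 [352. 172.] 539 med [ 582. -376.   29.] zmax 40
wedge_a 0.7 [358. 213.] 553 med [ 441. -234.   29.] zmax 39
wedge_a 0.62 [328. 195.] 654 med [ 567. -224.   33.] zmax 43
scale 0.73 [234. 295.] 5289 med [490. 239.  25.] zmax 42
jam_jar 0.87 [220. 201.] 617 med [756.  54.  69.] zmax 92
candle 0.81 [254. 178.] 698 med [758. -74.  85.] zmax 125
key_round 0.47 [274. 289.] 83 med [429. 156.  33.] zmax 36
key_square 0.46 [266. 274.] 51 med [472. 143.  34.] zmax 36
```

View pics/top0.png

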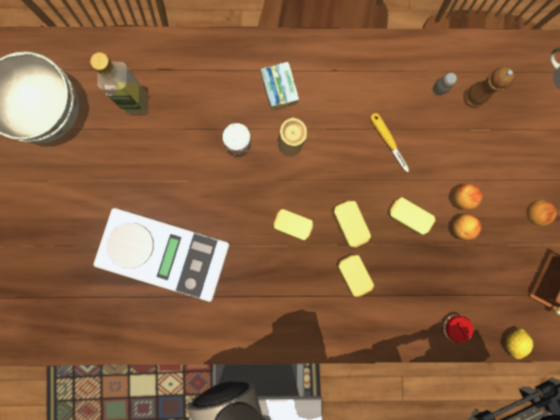

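```bash
cat > h.py <<'E'
from plant import bot
import cv2,numpy as np
def cloud(c,m):
    m=m&(c["range_z"]>0); v,u=np.nonzero(m); z=c["range_z"][v,u]
    return (np.c_[(u-c["cx"])/c["fx"]*z,(v-c["cy"])/c["fy"]*z,z,np.ones(len(z))]@c["world_from_camera"].T)[:,:3]
def fitplane(P):
    ok=np.ones(len(P),bool)
    for _ in range(4):
        A=np.c_[P[:,:2],np.ones(len(P))]; s=np.linalg.lstsq(A[ok],P[ok,2],rcond=None)[0]; ok=abs(A@s-P[:,2])<3
    return s,ok
def wedges(c,pmin=.4,zlo=15):
    """top-surface rectangle, slope direction, heights at ends"""
    for r in bot.cut_out(c,"wedge_a")+bot.cut_out(c,"heel"):
        if r["p"]<pmin: continue
        m=cv2.erode(r["pixels"].astype(np.uint8),np.ones((2,2)))>0
        P=cloud(c,r["pixels"]); P=P[P[:,2]>zlo]
        if len(P)<50: continue
        s,ok=fitplane(P); Q=P[ok]
        (cx,cy),(w,h),a=cv2.minAreaRect(Q[:,:2].astype(np.float32))
        a=np.radians(a)
        if w<h: w,h,a=h,w,a+np.pi/2
        if np.dot([np.cos(a),np.sin(a)],s[:2])<0: a+=np.pi
        a=(a+np.pi)%(2*np.pi)-np.pi
        zm=s@[cx,cy,1]; g=np.dot([np.cos(a),np.sin(a)],s[:2])
        print("p%.2f px%s c(%.0f,%.0f) L%.0f W%.0f yaw_up %.1fdeg zmid %.1f slope %.3f lat %.3f n%d/%d"%(r["p"],np.round(r["point"]),cx,cy,w,h,np.degrees(a),zm,g,np.dot([-np.sin(a),np.cos(a)],s[:2]),ok.sum(),len(P)))
E
python3 - <<'E'
from h import *
c=bot.capture("top"); wedges(c)
P=cloud(c,np.ones((420,560),bool))
# pan & scale
Q=P[(abs(P[:,2]-40)<4)&(P[:,1]>170)&(P[:,1]<360)&(abs(P[:,0]-490)<110)]
print("pan",len(Q),np.median(Q,0),cv2.minEnclosingCircle(Q[:,:2].astype(np.float32)))
r=bot.cut_out(c,"scale")[0]; S=cloud(c,r["pixels"]);S=S[(S[:,2]>14)]
print("scale",cv2.minAreaRect(S[:,:2].astype(np.float32)))
c=bot.capture("scene");wedges(c)
E
```

```text
p0.93 px[415. 218.] c(591,-383) L104 W56 yaw_up -121.8deg zmid 33.0 slope 0.131 lat 0.021 n777/999
p0.87 px[294. 223.] c(571,-92) L90 W53 yaw_up -112.7deg zmid 28.7 slope 0.130 lat 0.007 n646/767
p0.84 px[355. 275.] c(447,-242) L96 W57 yaw_up 27.2deg zmid 30.7 slope 0.136 lat -0.014 n768/916
p0.76 px[351. 226.] c(572,-236) L108 W60 yaw_up 24.8deg zmid 34.6 slope 0.133 lat -0.006 n877/1085
pan 1384 [522.82943002 298.81009997  38.45244125] ((522.25341796875, 298.6812438964844), 54.92703628540039)
scale ((499.9746398925781, 227.04869079589844), (299.4747619628906, 150.0193328857422), 72.81159973144531)
p0.88 px[328. 193.] c(570,-233) L109 W62 yaw_up 21.2deg zmid 34.6 slope 0.127 lat -0.093 n282/547
p0.80 px[352. 172.] c(589,-380) L102 W56 yaw_up -118.1deg zmid 31.9 slope 0.140 lat 0.087 n243/426
p0.74 px[298. 220.] c(570,-91) L93 W57 yaw_up -109.6deg zmid 29.5 slope 0.135 lat 0.013 n285/438
p0.56 px[360. 215.] c(445,-241) L97 W60 yaw_up 27.3deg zmid 31.2 slope 0.133 lat -0.057 n304/495
p0.56 px[275. 288.] c(429,155) L27 W24 yaw_up 98.8deg zmid 32.3 slope 0.048 lat -0.010 n53/76
```

The picture shows four wedges, at pixels (294,223) d, (351,226) a, (355,275) c and (413,216) b. There's no heel. The pan is at (130,245), and the keys are at (190,284) round, (196,266) square and (203,246) bar. The jar (237,138) and candle (292,132) are well clear.

```bash
cat > plan.py <<'E'
# usage: plan.py x y z yaw [x y z yaw ...]: rows (m, deg, rounded) from the present commanded pose
import sys,numpy as np
from plant import bot
def plan(wps,start=None,smax=55):
    o=bot.get_obs()
    p=np.array(o["tool_pos"]); y=np.degrees(o["tcp_rot"][2])
    if start is not None: p,y=np.array(start[:3],float),start[3]
    for w in wps:
        q=np.array(w[:3]); n=max(1,int(np.ceil(max(np.linalg.norm(q-p)/smax,abs(w[3]-y)/10)))); R=[]
        for k in range(n,0,-1):
            d=(q-p)/k; c,s=np.cos(np.radians(y)),np.sin(np.radians(y))
            t=np.round([c*d[0]+s*d[1],s*d[0]-c*d[1],-d[2]]); tn=np.round(-(w[3]-y)/k)
            p=p+[c*t[0]+s*t[1],s*t[0]-c*t[1],-t[2]]; y-=tn
            R.append("%g %g %g %g"%(*(t/1000),tn))
        print(w,n,"->",np.round(p),round(y,1))
        for i in range(0,n,8): print("   ","; ".join(R[i:i+8]))
if __name__=="__main__":
    a=list(map(float,sys.argv[1:])); plan([a[i:i+4] for i in range(0,len(a),4)])
E
python3 plan.py 440 -200 220 24  430 155 110 65 430 155 40 65
```

```text
[440.0, -200.0, 220.0, 24.0] 7 -> [ 440. -200.  220.] 23.8
    0.046 -0.024 0.001 -0; 0.046 -0.023 0.001 -0; 0.046 -0.024 0.001 -0; 0.046 -0.023 0.001 -0; 0.046 -0.024 0.001 -0; 0.046 -0.023 0.001 -0; 0.046 -0.024 0.001 -0
[430.0, 155.0, 110.0, 65.0] 7 -> [430. 155. 110.] 64.8
    0.019 -0.047 0.016 -6; 0.024 -0.045 0.016 -6; 0.028 -0.042 0.016 -6; 0.033 -0.039 0.015 -6; 0.037 -0.035 0.016 -6; 0.04 -0.031 0.015 -6; 0.043 -0.026 0.016 -5
[430.0, 155.0, 40.0, 65.0] 2 -> [430. 155.  40.] 64.8
    -0 -0 0.035 -0; -0 -0 0.035 -0
```

apply_moves --motion "0.046 -0.024 0.001 0; 0.046 -0.023 0.001 0; 0.046 -0.024 0.001 0; 0.046 -0.023 0.001 0; 0.046 -0.024 0.001 0; 0.046 -0.023 0.001 0; 0.046 -0.024 0.001 0" --fingers -1

```text
time: 2.12
tool_pos: [440.8, -198.4, 219.9]
tcp_rot: [3.141, -0.0, 0.415]
contact_force: [0.3, -0.3, -0.4]
grip_width: 26.4
finger_force: 0.0
```

apply_moves --motion "0.019 -0.047 0.016 -6; 0.024 -0.045 0.016 -6; 0.028 -0.042 0.016 -6; 0.033 -0.039 0.015 -6; 0.037 -0.035 0.016 -6; 0.04 -0.031 0.015 -6; 0.043 -0.026 0.016 -5; 0 0 0 0"

```text
time: 3.12
tool_pos: [429.3, 157.8, 108.7]
tcp_rot: [-3.14, 0.001, 1.136]
contact_force: [-0.2, -0.1, -0.3]
grip_width: 0.5
finger_force: 0.0
```

apply_moves --motion "0 0 0.03 0; 0 0 0.03 0; 0 0 0 0"

```text
time: 3.5
tool_pos: [429.3, 154.2, 48.6]
tcp_rot: [-3.139, 0.003, 1.129]
contact_force: [-0.2, 0.2, 0.2]
grip_width: 0.5
finger_force: 0.0
```

apply_moves --motion "0 0 0.014 0; 0 0 0.005 0; 0 0 0.003 0; 0 0 0 0; 0 0 0 0"

```text
time: 4.12
tool_pos: [430.8, 155.2, 28.1]
tcp_rot: [3.141, -0.0, 1.13]
contact_force: [0.9, -2.5, 3.5]
grip_width: 0.3
finger_force: 1.7
```

apply_moves --motion "0 0 0.002 0; 0 0 0 0; 0 0 0 0"

```text
time: 4.5
tool_pos: [430.8, 155.2, 27.0]
tcp_rot: [3.14, -0.001, 1.131]
contact_force: [-3.1, -4.4, 17.4]
grip_width: 0.4
finger_force: 8.6
```

apply_moves --motion "0 0 -0.024 0; 0 0 0 0; 0.006 0.045 0 0; 0 0 0 0; 0 0 0.01 0; 0 0 0.009 0; 0 0 0.003 0; 0 0 0 0"

```text
time: 5.5
tool_pos: [472.3, 141.6, 27.4]
tcp_rot: [-3.14, 0.001, 1.131]
contact_force: [-2.3, 0.4, 4.0]
grip_width: 0.4
finger_force: 1.9
```

apply_moves --motion "0 0 0.002 0; 0 0 0 0; 0 0 0 0"

```text
time: 5.88
tool_pos: [472.5, 141.6, 26.9]
tcp_rot: [-3.141, 0.001, 1.131]
contact_force: [-8.0, -2.0, 20.2]
grip_width: 0.5
finger_force: 9.8
```

apply_moves --motion "0 0 -0.05 0; 0 0 -0.05 0; 0 0 0 0" --fingers 1

```text
time: 6.25
tool_pos: [475.7, 142.0, 129.0]
tcp_rot: [3.135, -0.004, 1.131]
contact_force: [-0.1, -0.6, -0.4]
grip_width: 26.2
finger_force: 0.0
```

```bash
python3 - <<'E'
from h import *
wedges(bot.capture("top"))
E
python3 plan.py 572 -236 110 25
```

```text
p0.91 px[356. 276.] c(447,-243) L98 W58 yaw_up 27.9deg zmid 30.7 slope 0.137 lat -0.007 n766/940
p0.81 px[290. 222.] c(571,-92) L90 W53 yaw_up -111.5deg zmid 28.6 slope 0.140 lat 0.013 n657/775
p0.61 px[353. 226.] c(572,-236) L109 W60 yaw_up 24.9deg zmid 34.6 slope 0.137 lat 0.008 n900/1091
p0.61 px[198. 246.] c(517,125) L47 W8 yaw_up -110.6deg zmid 92.4 slope 4.376 lat 9.692 n8/77
p0.56 px[411. 219.] c(591,-382) L104 W56 yaw_up -122.1deg zmid 32.7 slope 0.135 lat 0.010 n798/995
p0.75 px[201. 247.] c(517,127) L48 W19 yaw_up -108.8deg zmid 31.4 slope 0.050 lat 0.030 n67/86
p0.72 px[352. 226.] c(573,-235) L108 W60 yaw_up 24.9deg zmid 34.7 slope 0.135 lat 0.006 n865/1049
p0.68 px[356. 278.] c(447,-243) L97 W58 yaw_up 27.8deg zmid 30.8 slope 0.136 lat -0.011 n748/913
[572.0, -236.0, 110.0, 25.0] 8 -> [ 572. -237.  110.] 24.8
    -0.037 0.031 0.002 5; -0.035 0.035 0.002 5; -0.031 0.037 0.002 5; -0.028 0.04 0.002 5; -0.024 0.042 0.002 5; -0.021 0.044 0.002 5; -0.017 0.046 0.001 5; -0.013 0.048 0.002 5
```

apply_moves --motion "-0.037 0.031 0.002 5; -0.035 0.035 0.002 5; -0.031 0.037 0.002 5; -0.028 0.04 0.002 5; -0.024 0.042 0.002 5; -0.021 0.044 0.002 5; -0.017 0.046 0.001 5; -0.013 0.048 0.002 5" --fingers 1

```text
time: 7.4
tool_pos: [572.0, -237.6, 108.3]
tcp_rot: [-3.139, 0.002, 0.429]
contact_force: [0.4, 1.1, 1.4]
grip_width: 91.9
finger_force: 0.0
```

apply_moves --motion "0 0 0 0; 0 0 0 0; 0 0 0.045 0; 0 0 0 0"

```text
time: 7.9
tool_pos: [570.0, -233.7, 62.4]
tcp_rot: [-3.135, 0.005, 0.434]
contact_force: [-0.7, 1.0, 0.6]
grip_width: 91.5
finger_force: 0.0
```

apply_moves --motion "0 0 0.03 0; 0 0 0.02 0; 0 0 0.008 0; 0 0 0 0"

```text
time: 8.4
tool_pos: [572.9, -236.2, 8.4]
tcp_rot: [3.141, -0.0, 0.433]
contact_force: [-0.1, 0.3, -0.1]
grip_width: 91.8
finger_force: 0.0
```

apply_moves --motion "0 0 0 0; 0 0 0 0; 0 0 0 0; 0 0 0 0; 0 0 0 0; 0 0 0 0; 0 0 0 0; 0 0 0 0" --fingers -1

```text
time: 9.4
tool_pos: [572.7, -236.6, 8.0]
tcp_rot: [3.141, -0.0, 0.432]
contact_force: [-1.6, 1.0, 5.5]
grip_width: 59.8
finger_force: 30.0
```

apply_moves --motion "0 0 -0.01 0; 0 0 -0.03 0; 0 0 -0.04 0; 0 0 -0.04 0; 0 0 0 0"

```text
time: 10.02
tool_pos: [574.3, -237.5, 131.1]
tcp_rot: [3.136, -0.004, 0.432]
contact_force: [0.2, -0.2, -3.1]
grip_width: 59.8
finger_force: 30.0
```

```bash
python3 -c "
from plan import *
plan([[522,299,128,65],[522,299,60,65]],smax=45)"
```

```text
[522, 299, 128, 65] 12 -> [523. 299. 128.] 64.8
    0.015 -0.042 0 -3; 0.017 -0.042 0 -3; 0.019 -0.041 0 -3; 0.021 -0.04 0 -3; 0.023 -0.038 0 -4; 0.026 -0.037 0 -3; 0.028 -0.035 0.001 -4; 0.03 -0.033 0 -3
    0.032 -0.032 0.001 -4; 0.034 -0.029 0 -3; 0.035 -0.028 0.001 -4; 0.038 -0.024 0 -3
[522, 299, 60, 65] 2 -> [523. 299.  60.] 64.8
    -0 -0 0.034 -0; -0 -0 0.034 -0
```

apply_moves --motion "0.015 -0.042 0 -3; 0.017 -0.042 0 -3; 0.019 -0.041 0 -3; 0.021 -0.04 0 -3; 0.023 -0.038 0 -4; 0.026 -0.037 0 -3; 0.028 -0.035 0.001 -4; 0.03 -0.033 0 -3"

```text
time: 11.02
tool_pos: [536.3, 122.3, 124.8]
tcp_rot: [-3.139, 0.002, 0.888]
contact_force: [-0.8, 0.5, -3.7]
grip_width: 59.4
finger_force: 30.0
```

apply_moves --motion "0.032 -0.032 0.001 -4; 0.034 -0.029 0 -3; 0.035 -0.028 0.001 -4; 0.038 -0.024 0 -3; 0 0 0 0; 0 0 0 0"

```text
time: 11.78
tool_pos: [520.0, 299.3, 123.1]
tcp_rot: [-3.14, 0.003, 1.131]
contact_force: [-0.7, -0.4, -2.5]
grip_width: 60.1
finger_force: 30.0
```

apply_moves --motion "0 0 0.035 0; 0 0 0.03 0; 0 0 0 0; 0 0 0 0"

```text
time: 12.28
tool_pos: [521.7, 299.4, 60.6]
tcp_rot: [3.141, -0.001, 1.129]
contact_force: [-0.2, -0.3, -2.1]
grip_width: 59.7
finger_force: 30.0
```

apply_moves --motion "0 0 0.008 0; 0 0 0.004 0; 0 0 0.001 0; 0 0 0 0; 0 0 0 0"

```text
time: 12.9
tool_pos: [521.2, 299.8, 49.1]
tcp_rot: [3.14, -0.001, 1.131]
contact_force: [-4.7, -4.2, 13.2]
grip_width: 59.5
finger_force: 30.0
```

apply_moves --motion "0 0 0 0; 0 0 0 0; 0 0 0 0; 0 0 0 0; 0 0 -0.02 0; 0 0 -0.05 0; 0 0 -0.05 0" --fingers 1

```text
time: 13.78
tool_pos: [520.6, 299.8, 167.6]
tcp_rot: [-3.141, 0.001, 1.13]
contact_force: [1.1, -0.2, -0.6]
grip_width: 91.8
finger_force: 0.0
```

```bash
python3 plan.py 560 -60 150 65
```

```text
[560.0, -60.0, 150.0, 65.0] 7 -> [560. -60. 150.] 64.8
    -0.044 0.027 0.003 -0; -0.044 0.027 0.002 -0; -0.044 0.027 0.003 -0; -0.044 0.027 0.002 -0; -0.044 0.027 0.003 -0; -0.044 0.027 0.002 -0; -0.045 0.027 0.003 -0
```

apply_moves --motion "-0.044 0.027 0.003 0; -0.044 0.027 0.002 0; -0.044 0.027 0.003 0; -0.044 0.027 0.002 0; -0.044 0.027 0.003 0; -0.044 0.027 0.002 0; -0.045 0.027 0.003 0"

```text
time: 14.65
tool_pos: [560.2, -61.8, 148.7]
tcp_rot: [3.141, -0.0, 1.13]
contact_force: [0.9, 0.5, 0.3]
grip_width: 91.9
finger_force: 0.0
```

```bash
python3 - <<'E'
from h import *
c=bot.capture("top");wedges(c)
P=cloud(c,np.ones((420,560),bool)); Q=P[(P[:,2]>55)&(P[:,2]<100)&(np.hypot(P[:,0]-522,P[:,1]-299)<80)]
s,ok=fitplane(Q); print(s, cv2.minAreaRect(Q[:,:2].astype(np.float32)), Q[:,2].min(),Q[:,2].max())
E
python3 plan.py 591 -382 100 58
```

```text
p0.66 px[414. 217.] c(591,-382) L104 W56 yaw_up -122.9deg zmid 32.7 slope 0.134 lat 0.008 n761/975
p0.60 px[171. 260.] c(500,226) L298 W148 yaw_up -107.2deg zmid 22.7 slope 0.001 lat 0.005 n4290/6264
p0.59 px[125. 246.] c(521,301) L110 W60 yaw_up 64.4deg zmid 73.7 slope 0.143 lat 0.017 n1057/1362
[0.05578905 0.12894624 5.97515981] ((521.7083129882812, 302.39581298828125), (112.23768615722656, 60.16020584106445), 65.09732818603516) 55.257884129589684 85.49363231362804
[591.0, -382.0, 100.0, 58.0] 6 -> [ 591. -382.  100.] 57.5
    -0.046 0.028 0.008 1; -0.045 0.028 0.008 1; -0.045 0.029 0.008 1; -0.044 0.03 0.008 1; -0.044 0.031 0.008 1; -0.044 0.031 0.008 2
```

apply_moves --motion "-0.046 0.028 0.008 1; -0.045 0.028 0.008 1; -0.045 0.029 0.008 1; -0.044 0.03 0.008 1; -0.044 0.031 0.008 1; -0.044 0.031 0.008 2; 0 0 0 0; 0 0 0.03 0"

```text
time: 15.8
tool_pos: [593.9, -379.5, 72.8]
tcp_rot: [3.137, -0.0, 1.009]
contact_force: [-0.5, 1.0, 0.5]
grip_width: 91.7
finger_force: 0.0
```

apply_moves --motion "0 0 0.03 0; 0 0 0.02 0; 0 0 0.01 0; 0 0 0 0; 0 0 0 0"

```text
time: 16.42
tool_pos: [592.7, -380.2, 12.0]
tcp_rot: [3.139, 0.0, 1.008]
contact_force: [0.7, 0.6, 1.0]
grip_width: 91.6
finger_force: 0.0
```

apply_moves --motion "0 0 0 0; 0 0 0 0; 0 0 0 0; 0 0 0 0; 0 0 0 0; 0 0 0 0" --fingers -1

```text
time: 17.18
tool_pos: [592.2, -380.0, 10.8]
tcp_rot: [3.141, 0.0, 1.008]
contact_force: [-0.2, -0.5, 0.7]
grip_width: 56.0
finger_force: 30.0
```

apply_moves --motion "0 0 -0.01 0; 0 0 -0.03 0; 0 0 -0.04 0; 0 0 -0.04 0; 0 0 -0.02 0; 0 0 0 0; 0 0 0 0"

```text
time: 18.05
tool_pos: [591.4, -379.3, 149.4]
tcp_rot: [-3.139, -0.0, 1.008]
contact_force: [-0.1, 0.4, -2.4]
grip_width: 55.4
finger_force: 30.0
```

```bash
python3 -c "
from plan import *
plan([[521.5,299.5,150,65],[521.5,299.5,102,65]],smax=45)"
```

```text
[521.5, 299.5, 150, 65] 16 -> [521. 299. 150.] 64.8
    0.034 -0.026 -0 -0; 0.034 -0.026 -0 -0; 0.033 -0.026 -0 -1; 0.034 -0.026 -0 -0; 0.034 -0.026 -0 -1; 0.034 -0.025 -0 -0; 0.034 -0.025 -0 -1; 0.035 -0.025 -0 -0
    0.035 -0.025 -0 -1; 0.035 -0.024 -0 -0; 0.035 -0.024 -0 -1; 0.036 -0.023 -0 -0; 0.036 -0.023 -0 -1; 0.036 -0.023 -0 -0; 0.036 -0.023 -0 -1; 0.037 -0.022 -0.001 -0
[521.5, 299.5, 102, 65] 2 -> [521. 299. 102.] 64.8
    0 0 0.024 -0; 0 0 0.024 -0
```

apply_moves --motion "0.034 -0.026 0 0; 0.034 -0.026 0 0; 0.033 -0.026 0 -1; 0.034 -0.026 0 0; 0.034 -0.026 0 -1; 0.034 -0.025 0 0; 0.034 -0.025 0 -1; 0.035 -0.025 0 0"

```text
time: 19.05
tool_pos: [555.9, -39.5, 149.2]
tcp_rot: [-3.139, 0.001, 1.061]
contact_force: [1.3, -0.7, -2.0]
grip_width: 55.5
finger_force: 30.0
```

apply_moves --motion "0.035 -0.025 0 -1; 0.035 -0.024 0 0; 0.035 -0.024 0 -1; 0.036 -0.023 0 0; 0.036 -0.023 0 -1; 0.036 -0.023 0 0; 0.036 -0.023 0 -1; 0.037 -0.022 0 0"

```text
time: 20.05
tool_pos: [520.5, 300.0, 149.1]
tcp_rot: [-3.14, 0.002, 1.131]
contact_force: [0.6, -0.2, -2.0]
grip_width: 55.7
finger_force: 30.0
```

apply_moves --motion "0 0 0 0; 0 0 0 0; 0 0 0.024 0; 0 0 0.022 0; 0 0 0 0; 0 0 0 0"

```text
time: 20.8
tool_pos: [522.2, 298.4, 105.4]
tcp_rot: [3.141, -0.0, 1.129]
contact_force: [0.3, 0.1, -1.3]
grip_width: 55.5
finger_force: 30.0
```

Run:
```python
from plant import bot
import cv2
c=bot.capture("scene"); cv2.imwrite("pics/s1.png",cv2.resize(c["img"][180:400,130:400],None,fx=2.5,fy=2.5))
```

```text
(no output)
```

View pics/s1.png

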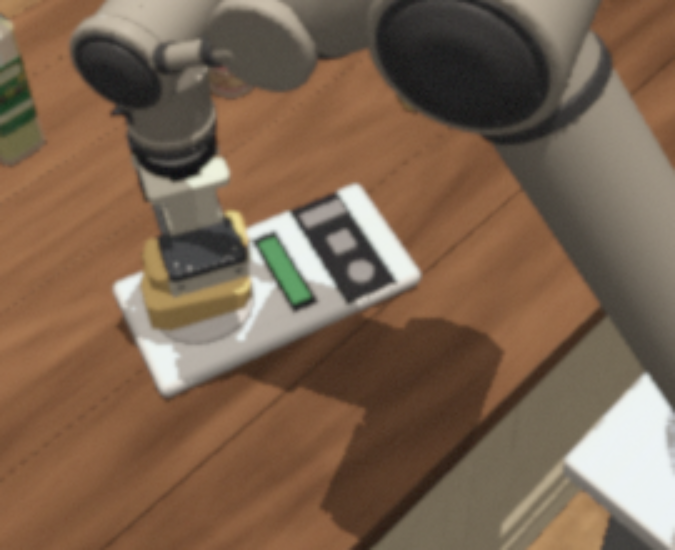

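Wedge a sits on the pan at crop pixel (195,300), with b held just above it. I'll lower until they touch.

apply_moves --motion "0 0 0.006 0; 0 0 0.004 0; 0 0 0.001 0; 0 0 0 0; 0 0 0 0"

```text
time: 21.48
tool_pos: [521.7, 299.1, 93.8]
tcp_rot: [3.141, -0.0, 1.13]
contact_force: [-0.3, 0.8, -1.0]
grip_width: 55.7
finger_force: 30.0
```

apply_moves --motion "0 0 0.002 0; 0 0 0 0; 0 0 0 0"

```text
time: 21.85
tool_pos: [521.8, 299.0, 92.1]
tcp_rot: [3.141, -0.0, 1.13]
contact_force: [-0.7, -1.0, 3.1]
grip_width: 55.7
finger_force: 30.0
```

apply_moves --motion "0 0 0.002 0; 0 0 0.001 0; 0 0 0 0; 0 0 0 0"

```text
time: 22.35
tool_pos: [521.7, 298.6, 89.2]
tcp_rot: [3.141, 0.0, 1.13]
contact_force: [-1.9, -3.3, 5.7]
grip_width: 55.8
finger_force: 30.0
```

apply_moves --motion "0 0 0.002 0; 0 0 0.001 0; 0 0 0 0; 0 0 0 0"

```text
time: 22.85
tool_pos: [521.5, 298.1, 86.4]
tcp_rot: [3.141, 0.001, 1.13]
contact_force: [-3.6, -5.4, 8.3]
grip_width: 56.0
finger_force: 30.0
```

Now I'll release, rise and check.

apply_moves --motion "0 0 0 0; 0 0 0 0; 0 0 0 0; 0 0 0 0; 0 0 -0.02 0; 0 0 -0.05 0; 0 0 -0.05 0" --fingers 1

```text
time: 23.72
tool_pos: [521.4, 298.9, 206.6]
tcp_rot: [-3.141, 0.001, 1.13]
contact_force: [-0.0, 1.3, 1.4]
grip_width: 92.1
finger_force: 0.0
```

apply_moves --motion "-0.044 0.027 0 0; -0.044 0.027 0 0; -0.044 0.027 0 0; -0.044 0.027 0 0; -0.044 0.027 0 0; -0.044 0.027 0 0; 0 0 0 0"

```text
time: 24.6
tool_pos: [555.9, -12.2, 205.6]
tcp_rot: [3.141, 0.001, 1.126]
contact_force: [-0.1, 0.7, -0.3]
grip_width: 91.7
finger_force: 0.0
```

```bash
cat > stack.py <<'E'
from h import *
import sys
c=bot.capture("top");wedges(c,.3)
zl=float(sys.argv[1])
P=cloud(c,np.ones((420,560),bool)); Q=P[(P[:,2]>zl)&(np.hypot(P[:,0]-522,P[:,1]-299)<80)]
s,ok=fitplane(Q); u=np.array([np.cos(np.radians(65)),np.sin(np.radians(65))])
print("stack top: slope",np.round([u@s[:2],np.dot([-u[1],u[0]],s[:2])],3),"z",s@[522,299,1], cv2.minAreaRect(Q[ok][:,:2].astype(np.float32)),ok.sum(),len(Q))
c=bot.capture("scene"); cv2.imwrite(sys.argv[2],cv2.resize(c["img"][200:400,130:350],None,fx=2.5,fy=2.5))
E
python3 stack.py 95 pics/s2.png; python3 plan.py 447 -243 150 28
```

```text
p0.82 px[355. 279.] c(447,-243) L97 W57 yaw_up 27.0deg zmid 30.6 slope 0.132 lat -0.002 n760/940
p0.62 px[120. 247.] c(519,294) L105 W56 yaw_up -115.1deg zmid 107.0 slope 0.003 lat -0.010 n976/1219
p0.61 px[318. 224.] c(565,-150) L53 W29 yaw_up 169.2deg zmid 33.1 slope 0.007 lat 0.115 n204/234
p0.53 px[236. 141.] c(775,45) L58 W52 yaw_up -34.7deg zmid 85.8 slope 0.301 lat 0.329 n147/739
stack top: slope [-0.001  0.009] z 107.16372357631617 ((518.6763305664062, 293.93408203125), (104.18943786621094, 55.630096435546875), 64.93412780761719) 980 1152
[447.0, -243.0, 150.0, 28.0] 5 -> [ 447. -243.  150.] 27.8
    -0.052 0 0.011 7; -0.051 0.007 0.011 7; -0.05 0.013 0.011 8; -0.048 0.02 0.011 7; -0.045 0.025 0.012 8
```

View pics/s2.png

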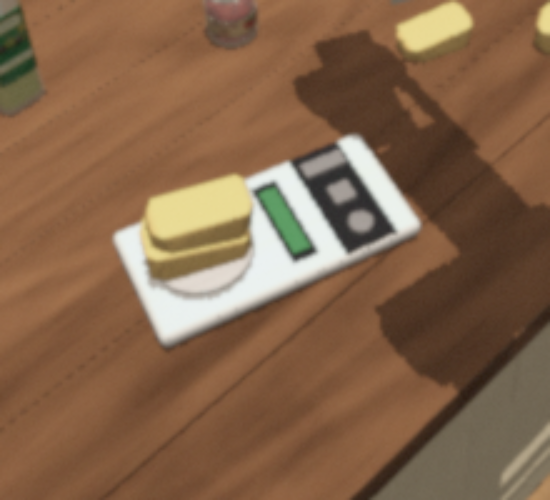

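b is lying level on a in the picture (crop (200,210)). d may have been knocked, so I'll recheck it later. c is next.

apply_moves --motion "-0.052 0 0.011 7; -0.051 0.007 0.011 7; -0.05 0.013 0.011 8; -0.048 0.02 0.011 7; -0.045 0.025 0.012 8; 0 0 0.05 0; 0 0 0 0"

```text
time: 25.68
tool_pos: [445.3, -241.5, 97.3]
tcp_rot: [-3.135, 0.003, 0.485]
contact_force: [-0.0, 0.0, 0.5]
grip_width: 91.9
finger_force: 0.0
```

apply_moves --motion "0 0 0.04 0; 0 0 0.03 0; 0 0 0.015 0; 0 0 0.006 0; 0 0 0 0"

```text
time: 26.3
tool_pos: [447.8, -243.7, 9.5]
tcp_rot: [3.14, -0.001, 0.485]
contact_force: [0.8, 0.4, -0.1]
grip_width: 92.0
finger_force: 0.0
```

apply_moves --motion "0 0 0 0; 0 0 0 0; 0 0 0 0; 0 0 0 0; 0 0 0 0; 0 0 0 0" --fingers -1

```text
time: 27.05
tool_pos: [447.1, -243.7, 8.9]
tcp_rot: [3.141, -0.0, 0.485]
contact_force: [-1.6, 0.1, 2.8]
grip_width: 57.9
finger_force: 30.0
```

apply_moves --motion "0 0 -0.01 0; 0 0 -0.03 0; 0 0 -0.05 0; 0 0 -0.05 0; 0 0 -0.05 0; 0 0 0 0; 0 0 0 0"

```text
time: 27.92
tool_pos: [446.5, -243.2, 198.2]
tcp_rot: [-3.141, 0.001, 0.485]
contact_force: [-0.5, 1.0, -2.5]
grip_width: 57.7
finger_force: 30.0
```

```bash
python3 -c "
from plan import *
plan([[521,298,190,65],[521,298,130,65]],smax=45)
from h import *
wedges(bot.capture('top'))"
```

```text
[521, 298, 190, 65] 13 -> [521. 298. 190.] 64.8
    0.024 -0.034 0.001 -3; 0.026 -0.033 0.001 -3; 0.028 -0.031 0.001 -3; 0.03 -0.03 0.001 -3; 0.031 -0.028 0 -3; 0.033 -0.027 0.001 -3; 0.034 -0.025 0 -3; 0.035 -0.023 0.001 -3
    0.036 -0.021 0 -3; 0.037 -0.019 0.001 -3; 0.038 -0.018 0 -2; 0.039 -0.016 0.001 -3; 0.04 -0.014 0 -2
[521, 298, 130, 65] 2 -> [521. 298. 130.] 64.8
    0 -0 0.03 -0; 0 -0 0.03 -0
p0.90 px[306. 223.] c(576,-120) L91 W53 yaw_up -109.9deg zmid 28.5 slope 0.134 lat -0.010 n627/786
p0.78 px[126. 247.] c(519,294) L105 W56 yaw_up -114.6deg zmid 107.0 slope 0.005 lat 0.001 n999/1211
p0.73 px[366. 269.] c(477,-226) L56 W28 yaw_up -62.7deg zmid 224.5 slope 0.002 lat 0.041 n317/425
```

apply_moves --motion "0.024 -0.034 0.001 -3; 0.026 -0.033 0.001 -3; 0.028 -0.031 0.001 -3; 0.03 -0.03 0.001 -3; 0.031 -0.028 0 -3; 0.033 -0.027 0.001 -3; 0.034 -0.025 0 -3; 0.035 -0.023 0.001 -3"

```text
time: 29.08
tool_pos: [493.0, 90.9, 191.6]
tcp_rot: [-3.14, 0.001, 0.905]
contact_force: [0.0, 0.0, -1.6]
grip_width: 57.4
finger_force: 30.0
```

apply_moves --motion "0.036 -0.021 0 -3; 0.037 -0.019 0.001 -3; 0.038 -0.018 0 -2; 0.039 -0.016 0.001 -3; 0.04 -0.014 0 -2; 0 0 0 0; 0 0 0 0"

```text
time: 29.95
tool_pos: [521.2, 296.8, 189.4]
tcp_rot: [-3.14, 0.002, 1.13]
contact_force: [0.7, -0.1, -1.1]
grip_width: 57.9
finger_force: 30.0
```

apply_moves --motion "0 0 0.03 0; 0 0 0.03 0; 0 0 0 0; 0 0 0.006 0; 0 0 0 0; 0 0 0 0"

```text
time: 30.7
tool_pos: [522.2, 297.5, 125.6]
tcp_rot: [3.141, -0.001, 1.13]
contact_force: [0.4, 0.2, -2.7]
grip_width: 58.0
finger_force: 30.0
```

apply_moves --motion "0 0 0.004 0; 0 0 0.002 0; 0 0 0 0; 0 0 0 0"

```text
time: 31.2
tool_pos: [521.8, 297.4, 118.7]
tcp_rot: [3.142, 0.0, 1.13]
contact_force: [-0.7, -0.4, -1.1]
grip_width: 58.0
finger_force: 30.0
```

apply_moves --motion "0 0 0.001 0; 0 0 0 0; 0 0 0 0"

```text
time: 31.58
tool_pos: [521.9, 297.5, 118.1]
tcp_rot: [3.141, -0.0, 1.13]
contact_force: [-1.2, -1.0, 2.8]
grip_width: 57.6
finger_force: 30.0
```

apply_moves --motion "0 0 0 0; 0 0 0 0; 0 0 0 0; 0 0 0 0; 0 0 -0.02 0; 0 0 -0.05 0; 0 0 -0.05 0" --fingers 1

```text
time: 32.45
tool_pos: [521.5, 297.3, 238.8]
tcp_rot: [-3.141, 0.001, 1.13]
contact_force: [0.5, -0.5, 1.1]
grip_width: 91.8
finger_force: 0.0
```

apply_moves --motion "-0.044 0.027 0 0; -0.044 0.027 0 0; -0.044 0.027 0 0; -0.044 0.027 0 0; -0.044 0.027 0 0; 0 0 0 0"

```text
time: 33.2
tool_pos: [550.4, 37.6, 237.7]
tcp_rot: [3.141, 0.001, 1.126]
contact_force: [0.8, -0.9, -0.0]
grip_width: 91.9
finger_force: 0.0
```

```bash
python3 stack.py 125 pics/s3.png; python3 plan.py 576 -120 150 70
```

```text
p0.86 px[303. 220.] c(576,-121) L91 W54 yaw_up -110.3deg zmid 28.5 slope 0.135 lat -0.003 n653/765
p0.77 px[119. 248.] c(521,298) L98 W58 yaw_up 64.9deg zmid 139.0 slope 0.131 lat -0.018 n1050/1297
p0.58 px[142. 256.] c(499,254) L54 W15 yaw_up 152.8deg zmid 105.9 slope 0.068 lat 0.218 n77/144
stack top: slope [ 0.133 -0.003] z 139.38436776187245 ((521.3782348632812, 298.13470458984375), (97.61288452148438, 57.788841247558594), 64.8546371459961) 1062 1227
[576.0, -120.0, 150.0, 70.0] 4 -> [ 576. -120.  150.] 69.8
    -0.034 0.023 0.022 -1; -0.034 0.023 0.022 -1; -0.035 0.022 0.022 -2; -0.035 0.02 0.022 -1
```

View pics/s3.png

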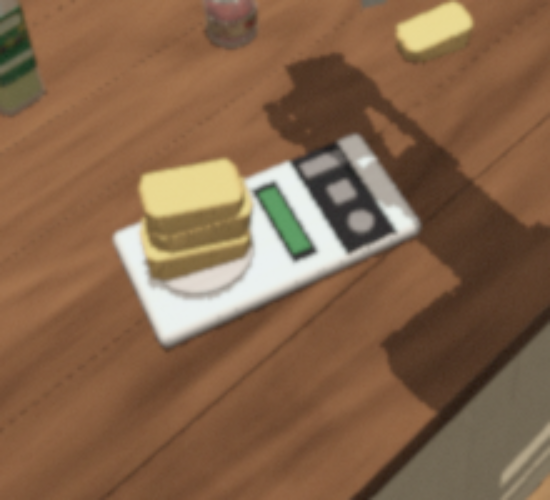

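The picture shows three wedges stacked squarely at crop (195,220). The remaining one, d, is at crop (435,32).

apply_moves --motion "-0.034 0.023 0.022 -1; -0.034 0.023 0.022 -1; -0.035 0.022 0.022 -2; -0.035 0.02 0.022 -1; 0 0 0.05 0; 0 0 0.02 0; 0 0 0 0"

```text
time: 34.28
tool_pos: [575.0, -119.2, 78.1]
tcp_rot: [-3.138, 0.0, 1.219]
contact_force: [1.1, -0.3, 0.1]
grip_width: 91.8
finger_force: 0.0
```

apply_moves --motion "0 0 0.04 0; 0 0 0.02 0; 0 0 0.01 0; 0 0 0.002 0; 0 0 0 0; 0 0 0 0"

```text
time: 35.02
tool_pos: [576.4, -121.0, 8.7]
tcp_rot: [3.14, 0.0, 1.218]
contact_force: [0.1, -0.1, 0.5]
grip_width: 91.7
finger_force: 0.0
```

apply_moves --motion "0 0 0 0; 0 0 0 0; 0 0 0 0; 0 0 0 0; 0 0 0 0; 0 0 0 0" --fingers -1

```text
time: 35.78
tool_pos: [575.9, -120.9, 7.7]
tcp_rot: [3.141, 0.0, 1.218]
contact_force: [0.9, -0.3, -0.5]
grip_width: 53.4
finger_force: 30.0
```

apply_moves --motion "0 0 -0.01 0; 0 0 -0.05 0; 0 0 -0.055 0; 0 0 -0.055 0; 0 0 -0.05 0; 0 0 0 0; 0 0 0 0"

```text
time: 36.65
tool_pos: [575.1, -120.6, 227.1]
tcp_rot: [-3.14, 0.0, 1.218]
contact_force: [-0.1, 0.8, -2.3]
grip_width: 54.2
finger_force: 30.0
```

```bash
python3 -c "
from plan import *
plan([[521.5,300,222,65],[521.5,300,165,65]],smax=45)"
```

```text
[521.5, 300, 222, 65] 10 -> [521. 300. 222.] 64.8
    0.038 -0.02 0.001 0; 0.038 -0.02 0 1; 0.037 -0.02 0.001 0; 0.037 -0.02 0 1; 0.037 -0.021 0.001 0; 0.037 -0.021 0 1; 0.036 -0.021 0.001 0; 0.037 -0.021 0 1
    0.036 -0.022 0.001 0; 0.036 -0.023 0 1
[521.5, 300, 165, 65] 2 -> [521. 300. 165.] 64.8
    -0 0 0.029 -0; -0 0 0.028 -0
```

apply_moves --motion "0.038 -0.02 0.001 0; 0.038 -0.02 0 1; 0.037 -0.02 0.001 0; 0.037 -0.02 0 1; 0.037 -0.021 0.001 0; 0.037 -0.021 0 1; 0.036 -0.021 0.001 0; 0.037 -0.021 0 1"

```text
time: 37.65
tool_pos: [532.0, 216.8, 221.4]
tcp_rot: [-3.138, 0.003, 1.147]
contact_force: [0.5, -0.0, -1.9]
grip_width: 53.7
finger_force: 30.0
```

apply_moves --motion "0.036 -0.022 0.001 0; 0.036 -0.023 0 1; 0 0 0 0; 0 0 0 0; 0 0 0.03 0; 0 0 0.025 0; 0 0 0 0; 0 0 0 0"

```text
time: 38.65
tool_pos: [522.6, 299.3, 168.5]
tcp_rot: [3.141, -0.001, 1.129]
contact_force: [0.5, 0.9, -1.1]
grip_width: 53.8
finger_force: 30.0
```

apply_moves --motion "0 0 0.006 0; 0 0 0.003 0; 0 0 0 0; 0 0 0 0"

```text
time: 39.15
tool_pos: [521.9, 300.0, 158.9]
tcp_rot: [3.141, -0.0, 1.131]
contact_force: [-0.3, -1.2, -0.8]
grip_width: 53.9
finger_force: 30.0
```

apply_moves --motion "0 0 0.003 0; 0 0 0.002 0; 0 0 0 0; 0 0 0 0"

```text
time: 39.65
tool_pos: [522.0, 300.0, 154.2]
tcp_rot: [3.141, -0.001, 1.13]
contact_force: [-1.2, -0.2, 3.4]
grip_width: 53.7
finger_force: 30.0
```

apply_moves --motion "0 0 0.002 0; 0 0 0.002 0; 0 0 0 0; 0 0 0 0"

```text
time: 40.15
tool_pos: [522.0, 299.8, 150.2]
tcp_rot: [3.141, -0.0, 1.13]
contact_force: [-2.4, -2.0, 5.2]
grip_width: 53.7
finger_force: 30.0
```

apply_moves --motion "0 0 0 0; 0 0 0 0; 0 0 0 0; 0 0 0 0; 0 0 -0.02 0; 0 0 -0.05 0; 0 0 -0.05 0" --fingers 1

```text
time: 41.02
tool_pos: [521.7, 299.8, 270.7]
tcp_rot: [-3.141, 0.001, 1.13]
contact_force: [-0.5, 0.5, 0.6]
grip_width: 91.6
finger_force: 0.0
```

apply_moves --motion "-0.044 0.027 0 0; -0.044 0.027 0 0; -0.044 0.027 0 0; -0.044 0.027 0 0; -0.044 0.027 0 0; 0 0 0 0; 0 0 0 0; 0 0 0 0" --fingers -1

```text
time: 42.02
tool_pos: [550.1, 44.6, 269.7]
tcp_rot: [-3.142, -0.0, 1.132]
contact_force: [-0.2, 0.2, 0.3]
grip_width: 16.8
finger_force: 0.0
```

```bash
python3 stack.py 155 pics/s4.png; python3 plan.py 516.5 128 110 65 516.5 128 45 65
```

```text
p0.72 px[138. 248.] c(528,274) L87 W42 yaw_up -155.8deg zmid 132.4 slope 0.000 lat -0.035 n96/218
p0.68 px[112. 244.] c(520,298) L93 W54 yaw_up -115.7deg zmid 169.1 slope 0.010 lat 0.018 n964/1167
p0.57 px[142. 252.] c(502,253) L54 W21 yaw_up 163.3deg zmid 104.6 slope 0.167 lat 0.112 n62/149
stack top: slope [-0.004  0.003] z 169.24334457749376 ((520.5357055664062, 297.9056091308594), (92.24667358398438, 54.10985565185547), 64.94391632080078) 972 1112
[516.5, 128.0, 110.0, 65.0] 4 -> [516. 128. 110.] 64.9
    0.015 -0.017 0.04 -0; 0.015 -0.016 0.04 -0; 0.016 -0.017 0.04 -0; 0.015 -0.016 0.04 -0
[516.5, 128.0, 45.0, 65.0] 2 -> [516. 128.  45.] 64.9
    0 -0 0.032 -0; 0 -0 0.033 -0
```

View pics/s4.png

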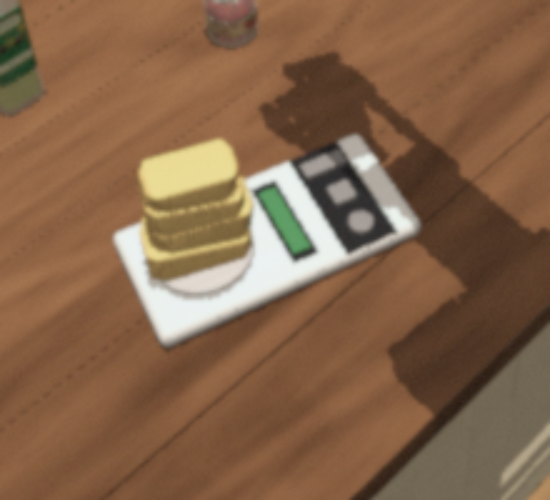

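All four stand level at crop (195,205), so I can go on to the bar key.

apply_moves --motion "0.015 -0.017 0.04 0; 0.015 -0.016 0.04 0; 0.016 -0.017 0.04 0; 0.015 -0.016 0.04 0; 0 0 0.032 0; 0 0 0.03 0; 0 0 0 0; 0 0 0 0"

```text
time: 43.22
tool_pos: [517.3, 126.9, 48.7]
tcp_rot: [3.14, -0.001, 1.131]
contact_force: [-0.1, 1.0, -0.1]
grip_width: 0.1
finger_force: 0.0
```

apply_moves --motion "0 0 0.01 0; 0 0 0.006 0; 0 0 0.003 0; 0 0 0 0; 0 0 0 0"

```text
time: 43.85
tool_pos: [516.8, 126.6, 29.0]
tcp_rot: [3.141, -0.0, 1.13]
contact_force: [0.4, -0.1, 3.0]
grip_width: 0.5
finger_force: 1.5
```

apply_moves --motion "0 0 0.002 0; 0 0 0.001 0; 0 0 0 0; 0 0 0 0"

```text
time: 44.35
tool_pos: [516.9, 126.7, 27.0]
tcp_rot: [3.14, -0.001, 1.13]
contact_force: [-3.9, -1.2, 14.7]
grip_width: 0.3
finger_force: 7.4
```

apply_moves --motion "0 0 -0.028 0; 0 0 0 0; -0.006 -0.046 0 0; -0.006 -0.045 0 0; 0 0 0 0; 0 0 0 0"

```text
time: 45.1
tool_pos: [429.6, 154.6, 53.4]
tcp_rot: [3.141, -0.0, 1.131]
contact_force: [0.5, 0.4, -0.6]
grip_width: 0.4
finger_force: 0.0
```

apply_moves --motion "0 0 0.015 0; 0 0 0.007 0; 0 0 0.003 0; 0 0 0 0; 0 0 0 0"

```text
time: 45.72
tool_pos: [429.7, 154.5, 29.1]
tcp_rot: [3.14, -0.001, 1.13]
contact_force: [1.4, -1.6, 2.8]
grip_width: 0.2
finger_force: 1.5
```

apply_moves --motion "0 0 0.002 0; 0 0 0.001 0; 0 0 0 0; 0 0 0 0"

```text
time: 46.22
tool_pos: [429.7, 154.6, 27.0]
tcp_rot: [3.14, -0.001, 1.131]
contact_force: [-2.2, -4.0, 17.3]
grip_width: 0.3
finger_force: 8.3
```

apply_moves --motion "0 0 -0.03 0; 0 0 -0.05 0; 0 0 -0.05 0; -0.03 0.03 0 0; -0.03 0.03 0 0; -0.03 0.03 0 0; 0 0 0 0; 0 0 0 0"

```text
time: 47.22
tool_pos: [471.4, 35.4, 155.2]
tcp_rot: [-3.14, 0.0, 1.13]
contact_force: [-0.5, 0.2, 0.9]
grip_width: 0.3
finger_force: 0.0
```

```bash
python3 stack.py 155 pics/s5.png
```

```text
p0.68 px[111. 243.] c(521,297) L91 W53 yaw_up -115.3deg zmid 169.3 slope 0.003 lat -0.007 n961/1132
p0.67 px[137. 255.] c(523,268) L75 W37 yaw_up 18.1deg zmid 135.1 slope 0.113 lat 0.216 n89/155
p0.66 px[146. 250.] c(509,247) L45 W17 yaw_up 178.5deg zmid 105.5 slope 0.137 lat 0.323 n49/98
stack top: slope [-0.006  0.002] z 169.3122856752219 ((520.6859741210938, 298.02386474609375), (91.97457885742188, 53.8845100402832), 64.35540008544922) 972 1110
```

View pics/s5.png

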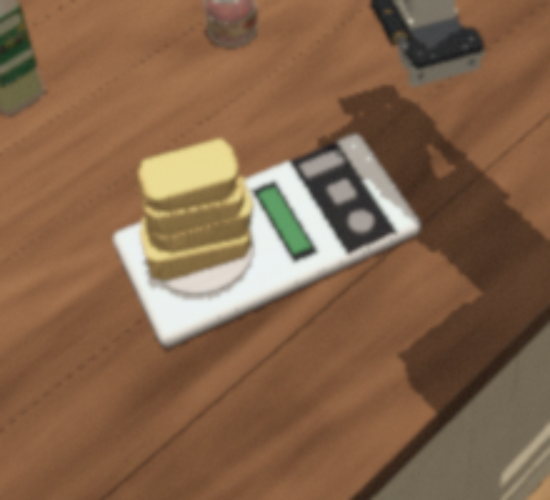

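The stack is unchanged at crop (195,205), the keys are up and the arm is clear.

```bash
python3 -c "
from plant import bot
print(bot.close_job())"
```

```text
the job is handed in; nothing more can be done
None
```

I handed the job in with all four cheese wedges (there was no heel) stacked level and steady on the pan, and the round, square, bar and round keys each pressed fully down in order; the judge's verdict was not shown.

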